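Switch the test bench on in order

TASK

Switch this test bench on in the right order: with the fingertips, lightly press in the mushroom-headed switch first, then the long bar switch, then the square one, each well past half way so that it stays in. Press gently (no more than about 10 N) and only press: do not pick up, tip or shift any switch box. Leave the small round switch out, and leave everything else on the bench where it is.

Things in the scene. Friction and masses are not known exactly. Their poses are not given: they have to be found in the camera images.
- mushroom_box: Loose cordless switch box, grey painted metal, 80 x 80 mm and 45 mm high, 0.5 to 1.1 kg, standing on the bench; origin at the centre of its underside, z up. Its one black push cap, in the middle of the top, is a wide domed mushroom head, 46 mm across and 11 mm thick, on a 22 mm steel stem. All four boxes are alike but for the cap.
- mushroom_top (a point): Centre of the top face of the mushroom cap: 69 mm above the bench when the cap is out, 57 mm when it is fully in and let go; moves with the cap.
- mushroom_cap (a joint): How far this cap is pushed down into its box, in m: 0 out, 0.012 fully in. It starts out. About 3 N pushes it and it stays where it is left. The whole cap also rides on a spring mount that first gives about 1 mm, and a few mm more once the cap is fully in (1.5 N per mm, at most 6 mm), and comes back by itself; this value does not include it. It is on from 0.006.
- bar_box: Loose cordless switch box, grey painted metal, 80 x 80 mm and 45 mm high, 0.5 to 1.1 kg, standing on the bench; origin at the centre of its underside, z up. Its one black push cap, in the middle of the top, is a long narrow bar, 62 mm long (along the box's own y) by 18 mm wide. All four boxes are alike but for the cap.
- bar_top (a point): Centre of the top face of the bar cap: 69 mm above the bench when the cap is out, 57 mm when it is fully in and let go; moves with the cap.
- bar_cap (a joint): How far this cap is pushed down into its box, in m: 0 out, 0.012 fully in. It starts out. About 3 N pushes it and it stays where it is left. The whole cap also rides on a spring mount that first gives about 1 mm, and a few mm more once the cap is fully in (1.5 N per mm, at most 6 mm), and comes back by itself; this value does not include it. It is on from 0.006.
- square_box: Loose cordless switch box, grey painted metal, 80 x 80 mm and 45 mm high, 0.5 to 1.1 kg, standing on the bench; origin at the centre of its underside, z up. Its one black push cap, in the middle of the top, is a square block, 34 by 34 mm. All four boxes are alike but for the cap.
- square_top (a point): Centre of the top face of the square cap: 69 mm above the bench when the cap is out, 57 mm when it is fully in and let go; moves with the cap.
- square_cap (a joint): How far this cap is pushed down into its box, in m: 0 out, 0.012 fully in. It starts out. About 3 N pushes it and it stays where it is left. The whole cap also rides on a spring mount that first gives about 1 mm, and a few mm more once the cap is fully in (1.5 N per mm, at most 6 mm), and comes back by itself; this value does not include it. It is on from 0.006.
- round_box: Loose cordless switch box, grey painted metal, 80 x 80 mm and 45 mm high, 0.5 to 1.1 kg, standing on the bench; origin at the centre of its underside, z up. Its one black push cap, in the middle of the top, is a small round stud, 18 mm across. All four boxes are alike but for the cap.
- round_top (a point): Centre of the top face of the round cap: 69 mm above the bench when the cap is out, 57 mm when it is fully in and let go; moves with the cap.
- round_cap (a joint): How far this cap is pushed down into its box, in m: 0 out, 0.012 fully in. It starts out. About 3 N pushes it and it stays where it is left. The whole cap also rides on a spring mount that first gives about 1 mm, and a few mm more once the cap is fully in (1.5 N per mm, at most 6 mm), and comes back by itself; this value does not include it. This box is to be left alone: its cap stays out.
- spool: Spool of solder, standing, 42 mm across and 52 mm high. Loose; a bystander, not part of the job. Origin on its underside, z up.
- flux_jar: Jar, 40 mm across and 60 mm high, standing. Loose; a bystander, not part of the job. Origin on its underside, z up.
- tape_roll: Cardboard-brown roll of tape lying flat, 48 mm across and 24 mm high. Loose; a bystander, not part of the job. Origin on its underside, z up.
- multimeter: Hand multimeter with a yellow case lying face up, 90 x 180 x 42 mm. Loose; a bystander, not part of the job. Origin on its underside, z up.
- screwdriver: Screwdriver lying on the bench. Loose; a bystander, not part of the job. Origin on its underside.
- parts_tub: Small open tub, 80 mm across and 40 mm high. Loose; a bystander, not part of the job. Origin on its underside, z up.

How it is judged (in metres and radians):
On the way, in this order (a step that is already met when the one before it is completed fails the run):
1. the mushroom cap is pressed in at least 6 mm (value of joint mushroom_cap above 0.006 m), for 0.1 s.
2. the bar cap is pressed in at least 6 mm (value of joint bar_cap above 0.006 m), for 0.1 s.
3. the square cap is pressed in at least 6 mm (value of joint square_cap above 0.006 m), for 0.1 s.
At the end, for the whole second after the job is handed in: The mushroom, bar and square caps are each in by at least 6 mm of their 12 mm, the round cap is out (in by less than 3 mm), all four boxes stand level and at rest within 20 mm of where they started, and every bystander is within 20 mm of where it started (value of joint each of mushroom_cap, bar_cap, square_cap above 0.006 m and value of joint round_cap below 0.003 m and distance of each of mushroom_box, bar_box, square_box, round_box, spool, flux_jar, tape_roll, multimeter, screwdriver, parts_tub from where it was at the start of the episode below 0.02 m and angle between each of mushroom_box, bar_box, square_box, round_box's own z axis and vertical below 0.1 rad and linear speed of each of mushroom_box, bar_box, square_box, round_box below 0.02 m/s); the robot touches nothing.
It fails at once if the bar switch is pressed before the mushroom switch is on, or the square switch before both are on ((value of joint bar_cap above 0.003 m and value of joint mushroom_cap below 0.006 m) or (value of joint square_cap above 0.003 m and value of joint any of mushroom_cap, bar_cap below 0.006 m)).
It fails at once if the small round switch is pressed (value of joint round_cap above 0.003 m).
It fails at once if a switch box or its cap is pushed with more than 15 N (contact force between any of mushroom_box, bar_box, square_box, round_box and the arm above 15 N or contact force between any of mushroom_box, bar_box, square_box, round_box and the fingers above 15 N).
It fails at once if a switch box is lifted more than 10 mm, shifted more than 20 mm or tipped more than 0.2 rad (distance of any of mushroom_box, bar_box, square_box, round_box from where it was at the start of the episode above 0.02 m or angle between any of mushroom_box, bar_box, square_box, round_box's own z axis and vertical above 0.2 rad or height (world z) of any of mushroom_box, bar_box, square_box, round_box above 0.01 m).
It fails at once if a bystander is moved more than 20 mm (distance of any of spool, flux_jar, tape_roll, multimeter, screwdriver, parts_tub from where it was at the start of the episode above 0.02 m).
It also fails if it takes over 53 s, if anything falls off the work surface, if the arm or the gripper's body presses on something with over 40 N, if the wrist force passes 120 N, or if a joint passes its speed limit or range.

ROBOT

A 6-joint arm with a two-finger parallel gripper is mounted at the origin on the work surface. World frame = base frame: x ahead of the robot, y to its left, z up, the work surface at z = 0. Lengths are in mm, angles in rad, forces in N, time in s.
With the tool pointing down it reaches from about 350 to 875 mm from the base axis. Payload 4.2 kg.
Tool frame: the origin (TCP) lies midway between the tips of the shut fingers; the grasp point (between the pads) lies 19 mm behind it; z points along the fingers, y is the line along which they close (so a half turn about z gives the same grasp; the last joint's range is limited). The gripper opens to 85 mm and grips with 20 to 120 N. Pads are 22 mm wide; open, the fingers measure 114 mm over their backs; the gripper's body (76 mm by 85 mm) begins 54 mm behind the grasp point. The pads swing forward as they close: fully open they stand 13 mm farther back than shut.
Start: joints at [0.259, 0.385, 0.008, 0, -1.194, -0.259], TCP at [624.979, 0.025, 231.312] pointing down, gripper open.
Joint ranges: [-3.14, 3.14], [-1.21, 2.06], [-1.07, 1.41], [-3.16, 2.05], [-2.99, -0.16], [-3.1, 3.1]. Speed limits (rad/s): [2.79, 2.79, 3.14, 3.14, 3.14, 3.14].

INTERFACE

Orientations are given as a unit quaternion [x, y, z, w].
In Python, from bench import arm, eyes, nets gives the robot as it stands.
- The arm moves only by the tool apply_moves, never from a script. Its arguments are lists of equal length, an entry for each row: "delta_rot": the turn, a rotation vector about the tool's x, y, z as a fraction of full scale, a list of three; "xyz": the shift along the tool's x, y, z as a fraction of full scale, a list of three; "hand": the gripper command: -1 is fully open, 1 is shut, values between are in proportion. In form: {"delta_rot": [[ax, ay, az], ...], "xyz": [[dx, dy, dz], ...], "hand": [hand, ...]}. A call has 1 to 20 rows; each row shifts and turns the commanded pose from where the row before left it, along the tool's axes as they then stand; what a row does not reach is not made up. Full scale, the value 1, is 0.025 m for a shift and 6 degrees for a turn. A row lasts 1/12 s, in which the tool goes at most 41.7 mm and 7.16 degrees, less where a joint would pass 70% of its speed; a pose out of reach is approached as far as the arm can. A call with a number of a shift or a turn outside -1 to 1 is refused whole. A call with a gripper value outside its range is refused whole. The fingers move at their own pace and stop on an object; the grip force is fixed at half the most. Time passes only in rows, so rows that do not move let the fingers close. It gives the time, the measured TCP pose, the force, the opening and the grip force at its end, in the units of the state.
- arm.read_state(): the state, without advancing time (a new reading comes with each control period).
- eyes.get_image(name): name is "scene" or "side" or "wrist"; returns a dict with "frame" (480x640x3 uint8, red, green, blue), "range_z" (480x640 float32, mm along the optical axis (not along the pixel's ray), 0 where there is no reading), "camera_matrix" (3x3 intrinsics, pixels), "dist" ([k1, k2, p1, p2, k3] as OpenCV has them; the pictures are not rectified), "R" (3x3) and "t" (3): a world point X has camera coordinates R X + t; the wrist camera has in their place "hand_eye" (4x4, takes a point from camera to tool coordinates, whose origin is the TCP and whose axes are the flange's). Camera axes: x right, y down, z forward; pixel columns grow to the right and rows downward; lengths in mm; the calibration is good to about 2 mm. A picture is of the moment at which its call begins: read the wrist's pose just before it.
- arm.job_done(): hands the job in; it is judged then, once.
Trained networks look in a picture, given as the dict that the camera call returned (one of the last four; its "shot" number tells which), for a name from the list of things; names that differ only in an ending like _2 or _b are one class to them, and where a whole thing is asked for, a point or a joint stands for the part that bears it (a point fixed in the world has none). Each returns a list of dicts, best first, with "score" (0 to 1); they miss things now and then, are a little off and sometimes report something else, mostly with a low value. They report only what shows in the picture. A call takes as long as a camera call.
- nets.look_for(name, picture): "bbox" ([left, top, right, bottom] in pixels, round what is visible of it).
- nets.masks_of(name, picture): "region" (480x640 bool, what is visible of it) and "bbox" ([left, top, right, bottom] in pixels, round what is visible of it).
The state is a dict: "clock": time; "joints": joint angles; "joint_vel": joint speeds; "joint_efforts": joint torques, N m; "position": TCP position; "ee_rot": TCP orientation; "contact_force": force on the tool from outside, world axes, zero at the start; "wrist_torque": the same for the moment, N m; "gripper_width": finger opening in mm; "grasp_force": force on a finger pad.
Only numpy, scipy, OpenCV 4.12 (cv2) and the standard library are available. Lean on these libraries where they do the work, as an engineer would, in place of code of your own. Each camera call takes 0.05 s, during which the arm holds its last target. There are 200 camera calls.

## Working session

There is one attempt and no reset: what is moved stays moved. The work goes in short steps, Python scripts to look and compute and a tool call to move; the robot and the scene stay as the last step left them, time stands still between calls to the robot, and variables do not carry over. Pictures are saved under pics/ and viewed, at most 10 in all, crops included, and the job is handed in when it is done.

Besides the shell and the picture viewer there is one more tool, called after "Emit:" as name(argument=value, ...) on one line, values as JSON. apply_moves: Moves the arm, as the interface text tells. Its arguments: {"type":"object","properties":{"delta_rot":{"type":"array"},"xyz":{"type":"array"},"hand":{"type":"array"}},"required":["delta_rot","xyz","hand"]}

```bash
mkdir -p pics
cat > h.py <<'E'
import numpy as np, cv2
from bench import arm, eyes, nets
def world(p):
    K=p["camera_matrix"];d=np.array(p["dist"],float)
    v,u=np.mgrid[0:480,0:640]
    n=cv2.undistortPoints(np.stack([u,v],-1).reshape(-1,1,2).astype(np.float64),np.array(K),d).reshape(480,640,2)
    z=p["range_z"].astype(float)
    c=np.concatenate([n*z[...,None],z[...,None]],-1)
    W=(c-np.array(p["t"]))@np.array(p["R"])
    W[z<=0]=np.nan
    return W
E
python3 - <<'E'
from h import *
s=arm.read_state();print(s["position"],s["ee_rot"],s["clock"],s["contact_force"],s["gripper_width"])
ims=[]
for n in("scene","side"):
    p=eyes.get_image(n);W=world(p);ims.append(p["frame"])
    cv2.imwrite(f"pics/{n}0.png",p["frame"][...,::-1])
    for o in "mushroom_box bar_box square_box round_box mushroom_cap bar_cap square_cap round_cap spool flux_jar tape_roll multimeter parts_tub".split():
        for r in nets.masks_of(o,p)[:2]:
            q=W[r["region"]];q=q[~np.isnan(q[:,0])]
            if len(q)<5: continue
            zt=np.percentile(q[:,2],95); t=q[q[:,2]>zt-5]
            print(n,o,round(r["score"],2),np.round(r["bbox"]).astype(int).tolist(),"ztop %.0f"%zt,"med",np.round(np.median(t,0)).tolist(),"mid",np.round((np.percentile(t,2,0)+np.percentile(t,98,0))/2).tolist())
E
```

```text
[6.24418175e+02 2.44663473e-02 2.30221138e+02] [-0.70704107  0.70717163  0.00073456 -0.00081406] 0.0 [-0.59480513  0.06677103 -0.36679456] 85.3735950288098
scene mushroom_box 0.7 [267, 198, 308, 239] ztop 68 med [518.0, -104.0, 67.0] mid [517.0, -104.0, 68.0]
scene bar_box 0.59 [360, 223, 412, 268] ztop 69 med [506.0, 128.0, 69.0] mid [505.0, 128.0, 69.0]
scene square_box 0.87 [475, 241, 523, 284] ztop 69 med [453.0, 371.0, 69.0] mid [451.0, 370.0, 69.0]
scene square_box 0.63 [185, 170, 189, 184] ztop 70 med [518.0, -372.0, 68.0] mid [518.0, -373.0, 68.0]
scene round_box 0.75 [164, 170, 211, 206] ztop 53 med [519.0, -370.0, 60.0] mid [519.0, -369.0, 59.0]
scene mushroom_cap 0.64 [280, 201, 298, 216] ztop 71 med [517.0, -104.0, 68.0] mid [517.0, -104.0, 69.0]
scene bar_cap 0.7 [375, 224, 403, 245] ztop 71 med [506.0, 128.0, 69.0] mid [505.0, 128.0, 70.0]
scene bar_cap 0.27 [477, 243, 522, 288] ztop 69 med [453.0, 371.0, 69.0] mid [451.0, 370.0, 69.0]
scene square_cap 0.65 [495, 242, 514, 262] ztop 71 med [453.0, 371.0, 69.0] mid [451.0, 370.0, 70.0]
scene round_cap 0.39 [182, 174, 191
[... 1358 characters left out ...]
4.0, 68.0]
side bar_cap 0.72 [294, 292, 329, 327] ztop 70 med [501.0, 127.0, 69.0] mid [502.0, 126.0, 69.0]
side round_cap 0.43 [435, 174, 442, 185] ztop 70 med [516.0, -372.0, 69.0] mid [516.0, -373.0, 68.0]
side spool 0.86 [256, 340, 280, 384] ztop 54 med [504.0, 244.0, 52.0] mid [505.0, 244.0, 52.0]
side flux_jar 0.55 [417, 207, 435, 237] ztop 61 med [474.0, -242.0, 60.0] mid [473.0, -243.0, 60.0]
side tape_roll 0.96 [330, 267, 353, 289] ztop 25 med [532.0, 2.0, 23.0] mid [534.0, -0.0, 23.0]
side multimeter 0.81 [296, 161, 366, 217] ztop 41 med [726.0, -210.0, 37.0] mid [730.0, -223.0, 40.0]
side parts_tub 0.74 [213, 240, 251, 269] ztop 40 med [744.0, 107.0, 39.0] mid [738.0, 111.0, 39.0]
```

View pics/scene0.png

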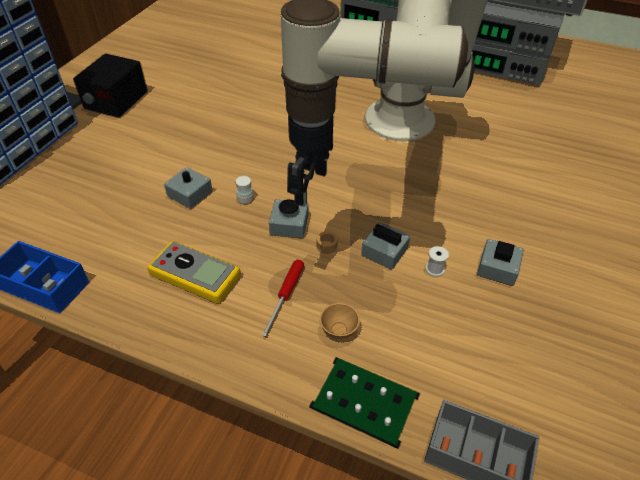

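View pics/side0.png

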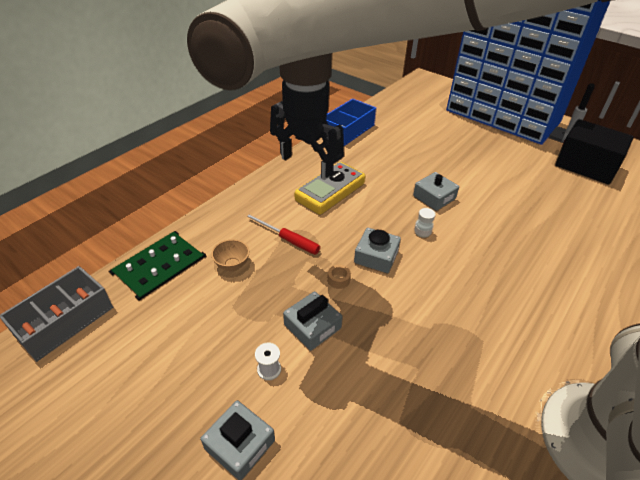

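The pictures show the bar at (388,235), the mushroom at (289,208), the square at (504,252) and the round at (186,177) in the scene view. Cap tops measure about 69 mm, as they should. Targets are the mushroom at (515,-104), the bar at (503,127) and the square at (450,370). I'll shut the gripper and move above the mushroom.

Emit:
apply_moves(delta_rot=[[0,0,0],[0,0,0],[0,0,0],[0,0,0],[0,0,0],[0,0,0],[0,0,0],[0,0,0],[0,0,0],[0,0,0],[0,0,0],[0,0,0],[0,0,0],[0,0,0],[0,0,0],[0,0,0],[0,0,0],[0,0,0],[0,0,0],[0,0,0]], xyz=[[0.416,0.44,0],[0.416,0.44,0],[0.416,0.44,0],[0.416,0.44,0],[0.416,0.44,0],[0.416,0.44,0],[0.416,0.44,0],[0.416,0.44,0],[0.416,0.44,0],[0.416,0.44,0],[0,0,0.6],[0,0,0.6],[0,0,0.6],[0,0,0.6],[0,0,0.6],[0,0,0.6],[0,0,0.6],[0,0,0.6],[0,0,0],[0,0,0]], hand=[1,1,1,1,1,1,1,1,1,1,1,1,1,1,1,1,1,1,1,1])

```text
clock: 3.07
position: [514.3, -104.5, 111.0]
ee_rot: [-0.707, 0.707, 0.0, -0.001]
contact_force: [0.1, 0.3, 0.9]
gripper_width: -0.3
grasp_force: 0.0
```

Run:
```python
from h import *
s=arm.read_state();print(s["position"],s["ee_rot"],s["clock"],s["contact_force"],s["gripper_width"])
p=eyes.get_image("scene");q=eyes.get_image("side")
a=cv2.resize(p["frame"][130:280,210:410],(400,300));b=cv2.resize(q["frame"][150:300,280,None].repeat(1,1) if 0 else q["frame"][150:300,280:480],(400,300))
cv2.imwrite("pics/m1.png",np.hstack([a,b])[...,::-1])
```

```text
[ 514.34867931 -104.52297592  111.03040503] [-7.07088020e-01  7.07125066e-01  4.03292273e-04 -7.14560685e-04] 3.0667 [0.13817354 0.25012559 0.93241734] -0.3358424856798116
```

View pics/m1.png

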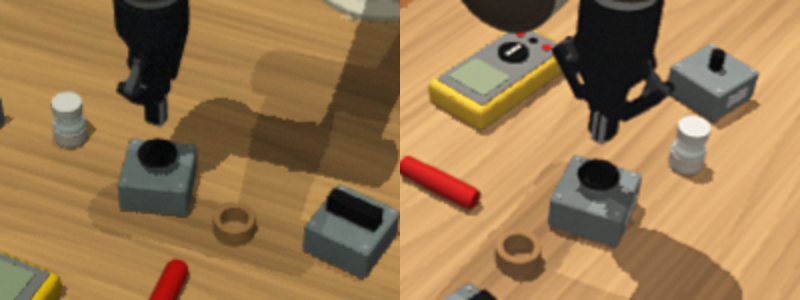

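Shut fingertips stand above the mushroom cap in both views (tips at (155,118) and (600,135) in the crops). Pressing slowly.

Emit:
apply_moves(delta_rot=[[0,0,0],[0,0,0],[0,0,0],[0,0,0],[0,0,0],[0,0,0],[0,0,0],[0,0,0],[0,0,0],[0,0,0],[0,0,0],[0,0,0],[0,0,0],[0,0,0],[0,0,0],[0,0,0],[0,0,0]], xyz=[[0,0,0.4],[0,0,0.4],[0,0,0.4],[0,0,0.2],[0,0,0.06],[0,0,0.06],[0,0,0.06],[0,0,0.06],[0,0,0.06],[0,0,0.06],[0,0,0.06],[0,0,0.06],[0,0,0.06],[0,0,0.06],[0,0,0.06],[0,0,0],[0,0,0]], hand=[1,1,1,1,1,1,1,1,1,1,1,1,1,1,1,1,1])

```text
clock: 4.58
position: [515.2, -104.0, 59.8]
ee_rot: [0.707, -0.707, 0.0, -0.0]
contact_force: [0.1, 0.2, 1.0]
gripper_width: -0.2
grasp_force: 1.0
```

Emit:
apply_moves(delta_rot=[[0,0,0],[0,0,0],[0,0,0]], xyz=[[0,0,0.06],[0,0,0.06],[0,0,0]], hand=[1,1,1])

```text
clock: 4.83
position: [515.2, -104.0, 56.7]
ee_rot: [0.707, -0.707, 0.0, -0.0]
contact_force: [0.4, 0.2, 2.7]
gripper_width: -0.1
grasp_force: 1.1
```

Run:
```python
from h import *
s=arm.read_state();print(s["position"],s["clock"],s["contact_force"],s["wrist_torque"])
p=eyes.get_image("scene");q=eyes.get_image("side")
a=cv2.resize(p["frame"][160:250,240:340],(400,360));b=cv2.resize(q["frame"][190:280,330:430],(400,360))
cv2.imwrite("pics/m2.png",np.hstack([a,b])[...,::-1])
W=world(q)
for r in nets.masks_of("mushroom_cap",q)[:1]:
    print(r["score"],r["bbox"],np.nanpercentile(W[r["region"]],[10,50,90],axis=0).round())
```

```text
[ 515.2169274  -103.96887703   56.66287051] 4.8333 [0.36093182 0.21667179 2.71033262] [ 0.09076119 -0.16638132 -0.00785079]
0.52 [367.5, 235.7, 389.1, 247.8] [[ 494. -113.   49.]
 [ 504.  -96.   54.]
 [ 525.  -87.   56.]]
```

View pics/m2.png

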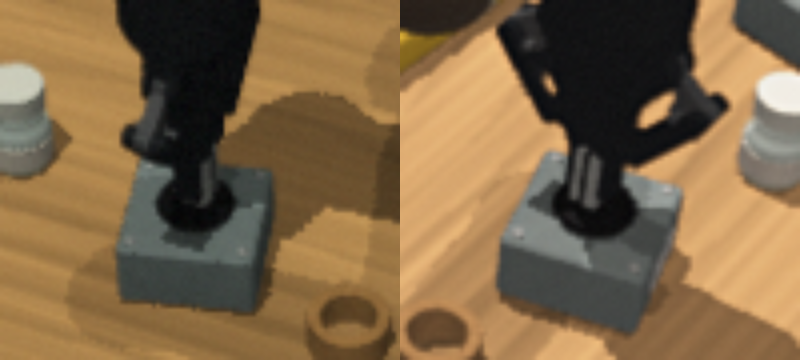

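The mushroom cap is down to about 56 mm, sunk close to the box top in the crops. Lift straight up and go above the bar.

Emit:
apply_moves(delta_rot=[[0,0,0],[0,0,0],[0,0,0],[0,0,0],[0,0,0],[0,0,0],[0,0,0],[0,0,0],[0,0,0],[0,0,0],[0,0,0],[0,0,0],[0,0,0],[0,0,0],[0,0,0],[0,0,0],[0,0,0],[0,0,0],[0,0,0],[0,0,0]], xyz=[[0,0,-0.1],[0,0,-0.2],[0,0,-0.5],[0,0,-0.7],[0,0,-0.7],[-0.77,0.04,0],[-0.77,0.04,0],[-0.77,0.04,0],[-0.77,0.04,0],[-0.77,0.04,0],[-0.77,0.04,0],[-0.77,0.04,0],[-0.77,0.04,0],[-0.77,0.04,0],[-0.77,0.04,0],[-0.77,0.04,0],[-0.77,0.04,0],[0,0,0],[0,0,0],[0,0,0]], hand=[1,1,1,1,1,1,1,1,1,1,1,1,1,1,1,1,1,1,1,1])

```text
clock: 6.65
position: [502.5, 126.5, 111.7]
ee_rot: [-0.707, 0.707, 0.0, -0.001]
contact_force: [0.1, -0.1, -0.3]
gripper_width: 0.2
grasp_force: 0.0
```

```bash
cat > c.py <<'E'
from h import *
import sys
s=arm.read_state();print(s["position"],s["clock"],s["contact_force"])
for n in("scene","side"):
    q=eyes.get_image(n);W=world(q)
    for o in sys.argv[1:]:
        for r in nets.masks_of(o,q)[:1]:
            w=W[r["region"]];w=w[~np.isnan(w[:,0])]
            print(n,o,round(r["score"],2),r["bbox"],np.percentile(w,[10,50,90],axis=0).round().tolist())
E
python3 c.py mushroom_cap bar_cap mushroom_box
```

```text
[502.45127768 126.53436432 111.70798783] 6.65 [ 0.07364748 -0.06441533 -0.31923677]
scene mushroom_cap 0.49 [279.3, 201.8, 297.8, 220.1] [[500.0, -119.0, 50.0], [518.0, -103.0, 54.0], [532.0, -88.0, 58.0]]
scene bar_cap 0.6 [374.0, 225.1, 400.1, 243.6] [[499.0, 103.0, 50.0], [509.0, 127.0, 66.0], [515.0, 153.0, 70.0]]
scene mushroom_box 0.82 [268.4, 197.2, 308.5, 240.3] [[490.0, -132.0, 15.0], [533.0, -98.0, 44.0], [556.0, -68.0, 54.0]]
side mushroom_cap 0.78 [368.1, 230.7, 389.6, 251.0] [[496.0, -118.0, 51.0], [510.0, -102.0, 55.0], [526.0, -88.0, 58.0]]
side bar_cap 0.78 [295.3, 292.1, 328.7, 326.3] [[491.0, 103.0, 54.0], [498.0, 129.0, 68.0], [509.0, 155.0, 70.0]]
side mushroom_box 0.77 [356.1, 227.3, 399.0, 273.4] [[474.0, -129.0, 18.0], [504.0, -87.0, 44.0], [537.0, -65.0, 55.0]]
```

Mushroom is in (top about 57 mm). Press the bar.

Emit:
apply_moves(delta_rot=[[0,0,0],[0,0,0],[0,0,0],[0,0,0],[0,0,0],[0,0,0],[0,0,0],[0,0,0],[0,0,0],[0,0,0],[0,0,0],[0,0,0],[0,0,0],[0,0,0],[0,0,0],[0,0,0],[0,0,0],[0,0,0],[0,0,0]], xyz=[[0,0,0.4],[0,0,0.4],[0,0,0.4],[0,0,0.2],[0,0,0.06],[0,0,0.06],[0,0,0.06],[0,0,0.06],[0,0,0.06],[0,0,0.06],[0,0,0.06],[0,0,0.06],[0,0,0.06],[0,0,0.06],[0,0,0.06],[0,0,0.06],[0,0,0.06],[0,0,0],[0,0,0]], hand=[1,1,1,1,1,1,1,1,1,1,1,1,1,1,1,1,1,1,1])

```text
clock: 8.63
position: [503.2, 127.2, 57.3]
ee_rot: [0.707, -0.707, 0.0, -0.0]
contact_force: [0.6, 0.6, 1.8]
gripper_width: 0.0
grasp_force: 0.9
```

Emit:
apply_moves(delta_rot=[[0,0,0],[0,0,0],[0,0,0],[0,0,0],[0,0,0],[0,0,0],[0,0,0],[0,0,0],[0,0,0],[0,0,0],[0,0,0],[0,0,0],[0,0,0],[0,0,0],[0,0,0],[0,0,0],[0,0,0],[0,0,0],[0,0,0],[0,0,0]], xyz=[[0,0,-0.1],[0,0,-0.2],[0,0,-0.5],[0,0,-0.7],[0,0,-0.7],[-0.81,0.177,0],[-0.81,0.177,0],[-0.81,0.177,0],[-0.81,0.177,0],[-0.81,0.177,0],[-0.81,0.177,0],[-0.81,0.177,0],[-0.81,0.177,0],[-0.81,0.177,0],[-0.81,0.177,0],[-0.81,0.177,0],[-0.81,0.177,0],[0,0,0],[0,0,0],[0,0,0]], hand=[1,1,1,1,1,1,1,1,1,1,1,1,1,1,1,1,1,1,1,1])

```text
clock: 10.3
position: [449.5, 369.3, 112.1]
ee_rot: [-0.707, 0.707, -0.0, -0.001]
contact_force: [-0.5, -0.0, 0.4]
gripper_width: 0.0
grasp_force: 0.0
```

```bash
python3 c.py mushroom_cap bar_cap square_cap
```

```text
[449.51084305 369.31962968 112.13496428] 10.3 [-0.45218724 -0.01130754  0.40232443]
scene mushroom_cap 0.77 [279.8, 202.8, 299.6, 219.1] [[500.0, -121.0, 47.0], [518.0, -103.0, 54.0], [532.0, -88.0, 58.0]]
scene bar_cap 0.23 [316.9, 233.0, 336.4, 253.7] [[521.0, -15.0, 2.0], [540.0, 1.0, 17.0], [559.0, 20.0, 25.0]]
scene square_cap 0.57 [494.5, 242.7, 516.4, 260.3] [[438.0, 357.0, 55.0], [460.0, 370.0, 68.0], [467.0, 383.0, 71.0]]
```

Run:
```python
from h import *
for n in("scene","side"):
    q=eyes.get_image(n);W=world(q)
    for c in((515,-104),(503,127)):
        m=(np.hypot(W[...,0]-c[0],W[...,1]-c[1])<12)&(W[...,2]<90)
        print(n,c,m.sum(),np.percentile(W[m][:,2],[10,50,90]).round(1) if m.sum() else "")
```

```text
scene (515, -104) 67 [54.5 57.  58.7]
scene (503, 127) 82 [47.  56.1 58.3]
side (515, -104) 0 
side (503, 127) 0
```

Mushroom and bar tops are both near 57 mm, so both are in. Press the square.

Emit:
apply_moves(delta_rot=[[0,0,0],[0,0,0],[0,0,0],[0,0,0],[0,0,0],[0,0,0],[0,0,0],[0,0,0],[0,0,0],[0,0,0],[0,0,0],[0,0,0],[0,0,0],[0,0,0],[0,0,0],[0,0,0],[0,0,0],[0,0,0],[0,0,0]], xyz=[[0,0,0.4],[0,0,0.4],[0,0,0.4],[0,0,0.2],[0,0,0.06],[0,0,0.06],[0,0,0.06],[0,0,0.06],[0,0,0.06],[0,0,0.06],[0,0,0.06],[0,0,0.06],[0,0,0.06],[0,0,0.06],[0,0,0.06],[0,0,0.06],[0,0,0.06],[0,0,0],[0,0,0]], hand=[1,1,1,1,1,1,1,1,1,1,1,1,1,1,1,1,1,1,1])

```text
clock: 12.38
position: [450.0, 370.2, 57.8]
ee_rot: [0.707, -0.707, 0.0, -0.0]
contact_force: [0.1, 1.3, 2.1]
gripper_width: 0.1
grasp_force: 0.9
```

Emit:
apply_moves(delta_rot=[[0,0,0],[0,0,0],[0,0,0],[0,0,0],[0,0,0],[0,0,0],[0,0,0],[0,0,0],[0,0,0],[0,0,0]], xyz=[[0,0,-0.1],[0,0,-0.2],[0,0,-0.5],[0,0,-0.7],[0,0,-0.7],[0,0,-0.8],[0,0,-0.8],[0,0,-0.8],[0,0,0],[0,0,0]], hand=[1,1,1,1,1,1,1,1,1,1])

```text
clock: 13.22
position: [450.0, 370.3, 174.1]
ee_rot: [-0.707, 0.707, 0.0, 0.001]
contact_force: [-1.7, 0.6, -0.5]
gripper_width: 0.2
grasp_force: 0.0
```

Run:
```python
from h import *
print(arm.read_state()["clock"])
q=eyes.get_image("scene");W=world(q)
for c in((515,-104),(503,127),(450,370),(518,-371)):
    m=(np.hypot(W[...,0]-c[0],W[...,1]-c[1])<12)&(W[...,2]<90)
    print(c,m.sum(),np.percentile(W[m][:,2],[10,50,90]).round(1) if m.sum() else "")
cv2.imwrite("pics/end.png",q["frame"][...,::-1])
```

```text
13.2167
(515, -104) 62 [55.  57.  59.7]
(503, 127) 85 [47.6 56.8 59.2]
(450, 370) 75 [55.6 58.  60.8]
(518, -371) 107 [43.9 56.1 68.8]
```

View pics/end.png

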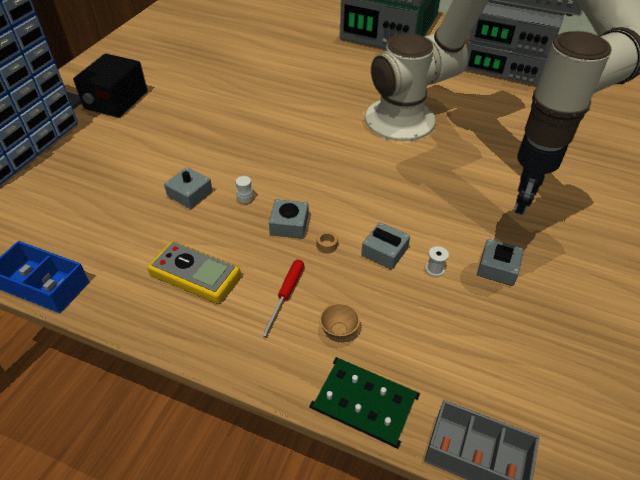

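The mushroom (289,210), bar (388,238) and square (504,254) caps are down. The round one (186,176) is out, and nothing else has moved.

```bash
python3 -c "
from bench import arm
print(arm.job_done())"
```

```text
the job is handed in; nothing more can be done
None
```

I pressed the mushroom, bar and square switches in that order and the job is handed in (no verdict came back): camera depth puts all three caps at about 57–58 mm (fully in is 57 mm), the round one is still out, nothing else visibly moved, force readings after each press were under 3 N, and the clock read about 13 s.

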